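# Find the rocking corner of the bottle plate and shim it

## Task

The loose bottle plate of the perfume crimping press rocks: press down on its corners one after another until you find the one that gives, then push that corner's brass shim in under it with a fingertip until its bent-up tab lies flat against the edge of the plate. Press that corner firmly once more to prove that it no longer rocks, and move clear. Grip and lift nothing, and leave the other three shims, the flacon on the plate and everything else where they are.

Things in the scene. Friction and masses are not known exactly. Their poses are not given: they have to be found in the camera images.
- base: Blue-grey base of the bottle table, 270 x 370 x 16 mm, fixed; origin under its centre at bench height, x away from the robot at yaw 0, y left (near = -x, far = +x, right = -y). A post (pad 36 x 36 mm) stands under each plate corner at x = +-66, y = +-100 mm. Outside each post a grey ledge, top 62 mm above the bench, cheeks 3.5 mm higher, carries that corner's shim and guides it.
- plate: Loose aluminium plate, 180 (x) x 240 (y) x 10 mm, about 1.4 kg, on two guide pillars (12 mm proud); origin at the centre of its underside, top 80 mm above the bench. A 58 mm bottle stop stands at x = +52, y = 0 mm. Three of its corner feet (3 mm high) rest on solid posts. The fourth post (any, hidden) is 5 mm short: its spring plunger lets that corner down about 5 mm under 2 to 4 N and lifts it again.
- sample: Small loose purple sample flacon on the plate, 30 mm across and 50 mm high, origin under its centre; leave it standing.
- corner_nl (a point): Place to press at the near left corner of the plate: on its top face, right over the post.
- corner_nr (a point): Place to press at the near right corner of the plate: on its top face, right over the post.
- corner_fl (a point): Place to press at the far left corner of the plate: on its top face, right over the post.
- corner_fr (a point): Place to press at the far right corner of the plate: on its top face, right over the post.
- shim_nl: Loose slotted brass shim of the near left corner, 38 mm wide, 4 mm thick, about 60 g. Its outer end is bent up: a tab 36 mm wide, 4 thick, 22 high. Origin: foot of the tab's inner face, on the underside; +y points outward from the plate, two prongs reach 36 mm inward. Fully in (36 to 44 mm along -y, under 2 N) its origin is at y = +120 mm in the plate's frame. A post of full height stops it after some mm.
- shim_nr: Loose slotted brass shim of the near right corner, 38 mm wide, 4 mm thick, about 60 g. Its outer end is bent up: a tab 36 mm wide, 4 thick, 22 high. Origin: foot of the tab's inner face, on the underside; +y points outward from the plate, two prongs reach 36 mm inward. Fully in (36 to 44 mm along -y, under 2 N) its origin is at y = -120 mm in the plate's frame. A post of full height stops it after some mm.
- shim_fl: Loose slotted brass shim of the far left corner, 38 mm wide, 4 mm thick, about 60 g. Its outer end is bent up: a tab 36 mm wide, 4 thick, 22 high. Origin: foot of the tab's inner face, on the underside; +y points outward from the plate, two prongs reach 36 mm inward. Fully in (36 to 44 mm along -y, under 2 N) its origin is at y = +120 mm in the plate's frame. A post of full height stops it after some mm.
- shim_fr: Loose slotted brass shim of the far right corner, 38 mm wide, 4 mm thick, about 60 g. Its outer end is bent up: a tab 36 mm wide, 4 thick, 22 high. Origin: foot of the tab's inner face, on the underside; +y points outward from the plate, two prongs reach 36 mm inward. Fully in (36 to 44 mm along -y, under 2 N) its origin is at y = -120 mm in the plate's frame. A post of full height stops it after some mm.
- bottle_a: Loose purple perfume bottle, 48 mm across, 98 mm high, origin under its middle; leave alone.
- bottle_b: Loose purple perfume bottle, 48 mm across, 98 mm high, origin under its middle; leave alone.
- bottle_c: Loose purple perfume bottle, 48 mm across, 98 mm high, origin under its middle; leave alone.
- collar_a: Loose steel crimp collar on the near edge of the base, 20 mm across, 24 mm high with its tube, origin under its middle; leave alone.
- collar_b: Loose steel crimp collar on the bench, 20 mm across, origin under its middle; leave alone.
- driver: Loose screwdriver on the bench, origin under its middle; leave alone.
- nest: Loose white nylon bottle nest (a ring 64 mm across, 20 mm high) on the bench, origin under its middle; leave alone.
Things that resemble listed ones, but are neither listed nor needed, are in the scene too. What is shaped like the shim_nl but turquoise is not meant.

How it is judged:
By the outcome, as a careful person would: the job done as asked, in the order asked, and still so for the second after the job is handed in, with the robot touching nothing.
It also fails if it takes over 61 s, if anything falls off the work surface, if the arm or the gripper's body presses on something with over 40 N, if the wrist force passes 120 N, or if a joint passes its speed limit or range.

## Robot

A 7-joint arm with a two-finger parallel gripper is mounted at the origin on the work surface. World frame = base frame: x ahead of the robot, y to its left, z up, the work surface at z = 0. Lengths are in m, angles in rad, forces in N, time in s.
With the tool pointing down it reaches from about 0.4 to 0.85 m from the base axis. Payload 10.4 kg.
Tool frame: the origin (TCP) lies midway between the tips of the shut fingers; the grasp point (between the pads) lies 19 mm behind it; z points along the fingers, y is the line along which they close (so a half turn about z gives the same grasp; the last joint's range is limited). The gripper opens to 85 mm and grips with 20 to 120 N. Pads are 22 mm wide; open, the fingers measure 114 mm over their backs; the gripper's body (76 mm by 85 mm) begins 54 mm behind the grasp point. The pads swing forward as they close: fully open they stand 13 mm farther back than shut.
Start: joints at [1.279, 0.332, -0.065, 1.46, 0.022, 1.35, -0.088], TCP at [0.166, -0.603, 0.231] pointing down, gripper open.
Joint ranges: [-2.6, 2.6], [-0.5, 2.12], [-1.47, 1.34], [0.16, 2.42], [-1.27, 4.41], [0.06, 2.06], [-2.6, 2.6]. Speed limits (rad/s): [2.22, 2.22, 2.79, 2.79, 3.14, 3.14, 3.14].

## Interface

Orientations are given as a rotation vector (axis times angle).
In Python, from bench import arm gives the robot as it stands.
- The arm moves only by the tool apply_moves, never from a script. Its argument "targets" is one flat list of numbers, 5 for each row, row after row: the shift along the world's x, y, z in m, then the turn about the world's z in rad, then the finger opening in m, from 0 to 0.0854. In form: [dx, dy, dz, spin, gripper, dx, dy, dz, spin, gripper, ...]. A call has 1 to 20 rows; each row shifts and turns the commanded pose from where the row before left it; what a row does not reach is not made up. A row lasts 1/10 s, in which the tool goes at most 50 mm and 8.59 degrees, less where a joint would pass 70% of its speed; a pose out of reach is approached as far as the arm can. A call is refused whole if a number of a shift passes 0.05 or a number of a turn 0.15, either way. A call with a gripper value outside its range is refused whole. The fingers move at their own pace and stop on an object; "squeeze" is the grip in N (left out, the last holds). Time passes only in rows, so rows that do not move let the fingers close. It gives the time, the measured TCP pose, the force, the opening and the grip force at its end, in the units of the state.
- arm.sense(): the state, without advancing time (a new reading comes with each control period).
- arm.read_camera(name): name is "side" or "top" or "wrist"; returns a dict with "image" (400x640x3 uint8, blue, green, red), "fx", "fy", "cx", "cy" (pixels), "position" and "rotation" of the camera in the world. Camera axes: x right, y down, z forward; pixel columns grow to the right and rows downward; lengths in m; the calibration is good to about 2 mm. A picture is of the moment at which its call begins. There is no depth.
- arm.close_job(): hands the job in; it is judged then, once.
The state is a dict: "time": time; "joint_positions": joint angles; "joint_vel": joint speeds; "joint_torque": joint torques, N m; "position": TCP position; "tool_rot": TCP orientation; "ft_force": force on the tool from outside, world axes, zero at the start; "wrist_torque": the same for the moment, N m; "finger_gap": finger opening in m; "grasp_force": force on a finger pad.
Only numpy, scipy, OpenCV 4.12 (cv2) and the standard library are available. Lean on these libraries where they do the work, as an engineer would, in place of code of your own. Each camera call takes 0.05 s, during which the arm holds its last target. There are 200 camera calls.

## Working session

There is one attempt and no reset: what is moved stays moved. The work goes in short steps, Python scripts to look and compute and a tool call to move; the robot and the scene stay as the last step left them, time stands still between calls to the robot, and variables do not carry over. Pictures are saved under pics/ and viewed, at most 10 in all, crops included, and the job is handed in when it is done.

Besides the shell and the picture viewer there is one more tool, called after "Emit:" as name(argument=value, ...), one argument or row to a line, values as JSON. apply_moves: Moves the arm, as the interface text tells. Its arguments: {"type":"object","properties":{"targets":{"type":"array","items":{"type":"number"}},"squeeze":{"type":"number"}},"required":["targets"]}

```bash
mkdir -p pics; cat > h.py <<'E'
import numpy as np, cv2
from bench import arm
def cam(n):
    c=arm.read_camera(n); return c
def ray(c,u,v,z):
    d=np.array(c["rotation"])@np.array([(u-c["cx"])/c["fx"],(v-c["cy"])/c["fy"],1.]); p=np.array(c["position"])
    return p+d*(z-p[2])/d[2]
def proj(c,P):
    q=np.array(c["rotation"]).T@(np.array(P)-np.array(c["position"])); return q[0]/q[2]*c["fx"]+c["cx"],q[1]/q[2]*c["fy"]+c["cy"]
E
python3 - <<'E'
from h import *
import pickle
for n in("top","side"):
    c=cam(n); cv2.imwrite(f"pics/{n}0.png",c["image"]); pickle.dump(c,open(n+"0.pkl","wb")); print(n,np.round(c["position"],3),np.round(c["rotation"],3).tolist(),c["fx"])
s=arm.sense(); print({k:np.round(v,3).tolist() for k,v in s.items()})
E
```

```text
top [0.496 0.003 1.159] [-2.202, 2.208, -0.067] 382.0368647954243
side [-0.064  1.094  0.925] [-0.67, 2.491, -1.338] 453.0137862301878
{'time': 0.1, 'joint_positions': [1.279, 0.333, -0.065, 1.461, 0.022, 1.35, -0.088], 'joint_vel': [-0.0, -0.002, 0.0, -0.003, -0.0, 0.0, -0.0], 'joint_torque': [0.001, -62.675, 0.049, -39.243, 0.016, 0.007, -0.0], 'position': [0.166, -0.602, 0.231], 'tool_rot': [-3.112, -0.421, 0.0], 'ft_force': [0.092, -0.188, 0.371], 'wrist_torque': [-0.017, -0.006, -0.036], 'grasp_force': 0.0, 'finger_gap': 0.085}
```

View pics/top0.png

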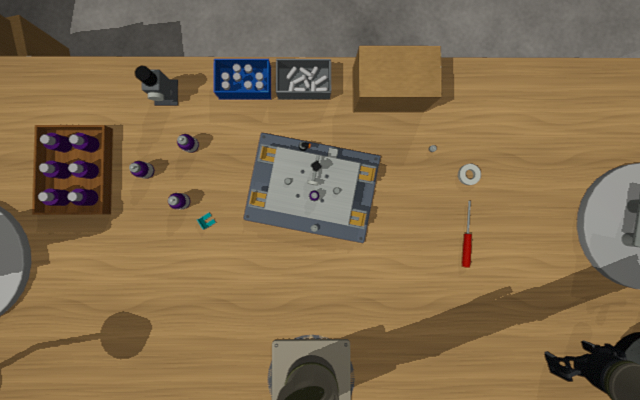

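View pics/side0.png

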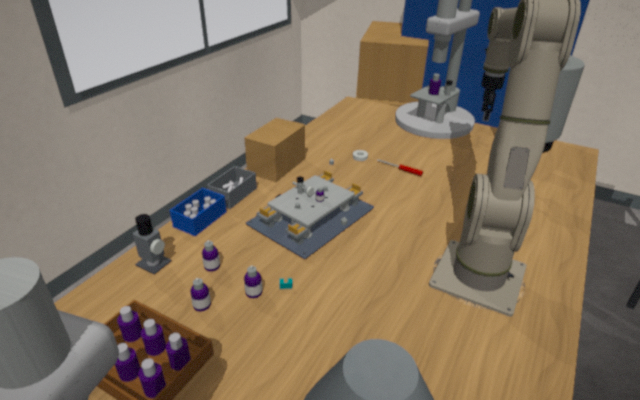

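The top view shows the plate centred near (314,186), turned by about 10°, with brass shims near (267,154), (367,174), (258,199) and (357,217). The turquoise decoy is at (207,221). In the side view the shims are near (266,213), (296,230), (327,177) and (356,188).

```bash
sed -i 's/^from bench/from scipy.spatial.transform import Rotation as R\nfrom bench/; s/c=arm.read_camera(n); return c/c=arm.read_camera(n); c["rotation"]=R.from_rotvec(c["rotation"]).as_matrix(); return c/' h.py
python3 - <<'E'
from h import *
import pickle
C={}
for n in("top","side"):
    c=pickle.load(open(n+"0.pkl","rb")); c["rotation"]=R.from_rotvec(c["rotation"]).as_matrix(); C[n]=c
    hsv=cv2.cvtColor(c["image"],cv2.COLOR_BGR2HSV)
    m=cv2.inRange(hsv,(15,140,120),(30,255,255))
    k,l,st,ce=cv2.connectedComponentsWithStats(m)
    for i in range(1,k):
        if st[i,4]>=20 : print(n,st[i],np.round(ce[i],1),np.round(ray(c,*ce[i],.066),3))
c=C["top"]
hsv=cv2.cvtColor(c["image"],cv2.COLOR_BGR2HSV)
print(hsv[165,295],hsv[225,300],hsv[232,330],hsv[200,290])
w=np.zeros((400,640),np.uint8); w[125:250,235:390]=255
m=cv2.inRange(hsv,(0,0,150),(180,45,255))&w
cs,_=cv2.findContours(m,cv2.RETR_EXTERNAL,cv2.CHAIN_APPROX_SIMPLE); q=max(cs,key=cv2.contourArea); r=cv2.minAreaRect(q)
print("plate",r); B=cv2.boxPoints(r); P=np.array([ray(c,*b,.08) for b in B]); print(np.round(P,3),np.linalg.norm(np.diff(P,axis=0),axis=1))
crop=c["image"][125:250,235:390]; cv2.imwrite("pics/topcrop.png",cv2.resize(crop,None,fx=5,fy=4.8,interpolation=cv2.INTER_CUBIC)[:600,:800])
E
```

```text
top [ 39 125  21   1  21] [ 49. 125.] [0.744 0.747 0.066]
top [ 32 128   4  81 114] [ 33.4 168.8] [0.618 0.788 0.066]
top [ 93 146  10  16  65] [ 98.9 154.4] [0.659 0.604 0.066]
top [ 70 149  13  11  87] [ 74.8 154. ] [0.661 0.672 0.066]
top [266 148  10   6  41] [270.8 150.2] [0.671 0.114 0.066]
top [262 156  12   6  43] [268.4 158.4] [0.647 0.121 0.066]
top [359 166  16  15 152] [367.1 173.4] [ 0.604 -0.163  0.066]
top [ 71 176  11   9  62] [ 75.1 180.3] [0.585 0.669 0.066]
top [250 192  14  15  61] [256.6 202.1] [0.522 0.154 0.066]
top [257 193   9   5  38] [261.  195.1] [0.542 0.142 0.066]
top [350 211  16  15 139] [357.9 218.3] [ 0.475 -0.135  0.066]
side [365  52   7  13  30] [368.2  58.8] [ 1.064 -1.576  0.066]
side [360  56   7  17  37] [362.9  64.3] [ 1.046 -1.455  0.066]
side [383  61  16  37 156] [391.1  79.1] [ 0.796 -1.292  0.066]
side [405  63  16  31 126] [410.9  79.3] [ 0.699 -1.348  0.066]
side [360  72  10   7  24] [364.5  75. ] [ 0.954 -1.278  0.066]
side [358  79  14  13  62] [363.7  85.3] [ 0.887 -1.12   0.066]
side [375  97  19   6  37] [385.   99.2] [ 0.709 -0.99   0.066]
side [322 170  10  10  58] [326.7 174.7] [ 0.606 -0.182  0.066]
side [350 183  11  11  72] [355.3 187.8] [ 0.476 -0.154  0.066]
side [260 208  15   8  50] [266.5 210.9] [0.665 0.121 0.066]
side [289 225  15   9  52] [296.3 228.3] [0.532 0.151 0.066]
side [128 300  41  19  79] [148.8 308.1] [0.677 0.614 0.066]
side [105 312  14  12  23] [111.7 317.3] [0.732 0.68  0.066]
side [170 318  31  17  56] [185.6 326.9] [0.557 0.612 0.066]
[ 39  11 158] [104  39  97] [107  42  97] [ 45  10 156]
plate ((311.76922607421875, 185.65383911132812), (84.13380432128906, 62.561038970947266), 11.309932708740234)
[[ 0.505  0.13   0.08 ]
 [ 0.679  0.096  0.08 ]
 [ 0.631 -0.138  0.08 ]
 [ 0.458 -0.102  0.08 ]] [0.17732862 0.23904899 0.17752729]
```

View pics/topcrop.png

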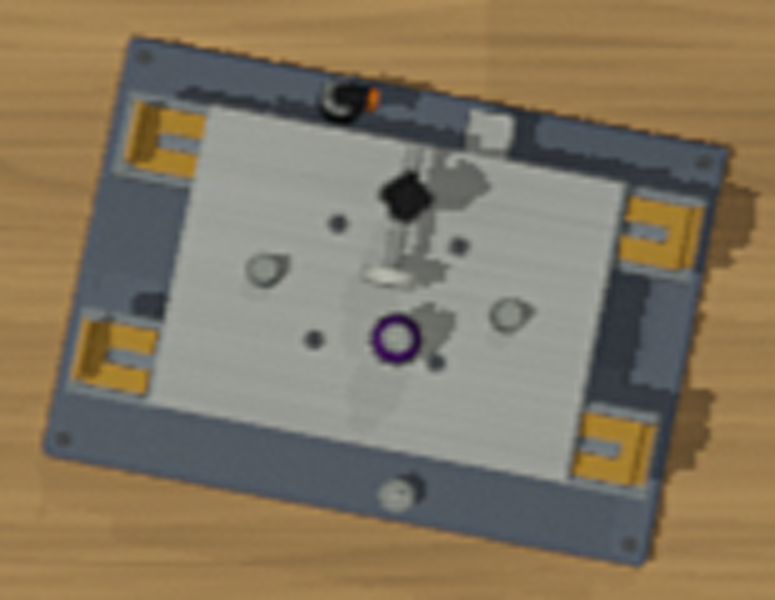

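The crop confirms the plate rectangle measures 177 x 239 mm against 180 x 240 stated. Its centre is about (0.568,-0.004) and its yaw about -11.1°. All four tabs stand at the outer ends of their ledges. I'm moving above the near right corner with the fingers shut.

Emit:
apply_moves(
  targets=[0.0227,0.0366,0,-0.033,0,0.0227,0.0366,0,-0.033,0,0.0227,0.0366,0,-0.033,0,0.0227,0.0366,0,-0.033,0,0.0227,0.0366,0,-0.033,0,0.0227,0.0366,0,-0.033,0,0.0227,0.0366,0,-0.033,0,0.0227,0.0366,0,-0.033,0,0.0227,0.0366,0,-0.033,0,0.0227,0.0366,0,-0.033,0,0.0227,0.0366,0,-0.033,0,0.0227,0.0366,0,-0.033,0,0.0227,0.0366,0,-0.033,0,0.0227,0.0366,0,-0.033,0,0,0,0,0,0,0,0,0,0,0],
)

```text
time: 1.7
position: [0.4838, -0.0893, 0.2309]
tool_rot: [-3.127, 0.299, 0.001]
ft_force: [0.4, -1.4, -0.4]
finger_gap: -0.0001
grasp_force: 0.0
```

```bash
python3 - <<'E'
from h import *
import pickle
s=arm.sense(); print({k:np.round(v,4).tolist() for k,v in s.items() if k in("time","position","tool_rot","ft_force")})
c=cam("wrist"); pickle.dump(c,open("w1.pkl","wb")); im=c["image"].copy()
print(np.round(c["position"],3),c["rotation"].round(2).tolist(),c["fx"])
C=np.array([.568,-.0035]);t=np.radians(-11.1);M=np.array([[np.cos(t),-np.sin(t)],[np.sin(t),np.cos(t)]])
for x in(-90,90,-66,66):
  for y in((-120,120) if abs(x)==90 else (-100,100)):
    p=C+M@np.array([x,y])/1e3; u,v=proj(c,[*p,.08]); cv2.circle(im,(int(np.clip(u,-999,999)),int(np.clip(v,-999,999))),4,(0,0,255),1)
cv2.imwrite("pics/w1.png",im)
E
```

```text
{'time': 1.7, 'position': [0.4838, -0.0893, 0.2309], 'tool_rot': [-3.1271, 0.2992, 0.0014], 'ft_force': [0.4338, -1.359, -0.3765]}
[ 0.562 -0.105  0.373] [[-0.19, -0.93, -0.31], [-0.98, 0.18, 0.06], [-0.0, 0.31, -0.95]] 320.2897428493719
```

View pics/w1.png

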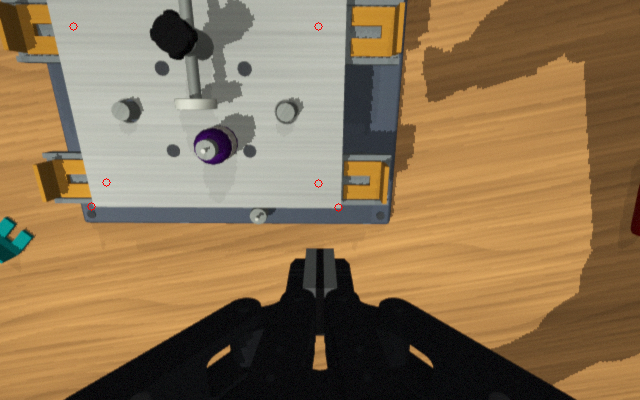

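The wrist view shows the near plate edge from about (87,207) to (342,207), within about 4 px of the prediction. The near right shim is at (368,181), and the near left shim is at (60,180). Next I'll measure the plate corners in this view and triangulate their height against the top view.

```bash
python3 - <<'E'
from h import *
import pickle
w=pickle.load(open("w1.pkl","rb")); c=pickle.load(open("top0.pkl","rb")); c["rotation"]=R.from_rotvec(c["rotation"]).as_matrix()
g=cv2.cvtColor(w["image"],cv2.COLOR_BGR2HSV)
m=cv2.inRange(g,(0,0,130),(180,45,255)); m[215:]=0; m[:,400:]=0
# near edge, left edge, right edge as line fits
near=np.array([(u,np.where(m[:,u])[0].max()) for u in list(range(110,240))+list(range(275,330))])
lr=[(v,np.where(m[v,40:360])[0]+40) for v in range(75,140)]
L=np.polyfit([v for v,a in lr],[a.min() for v,a in lr],1);Rr=np.polyfit([v for v,a in lr],[a.max() for v,a in lr],1);N=np.polyfit(near[:,0],near[:,1],1)
def ix(S):
    u=300.
    for _ in range(20): u=np.polyval(S,np.polyval(N,u))
    return u,np.polyval(N,u)
pl,pr=ix(L),ix(Rr); print("wrist corners nl,nr",np.round(pl,1),np.round(pr,1))
tl=None
def tri(a,ua,b,ub):
    A=[];y=[]
    P=[];D=[]
    for k,u in((a,ua),(b,ub)):
        d=k["rotation"]@np.array([(u[0]-k["cx"])/k["fx"],(u[1]-k["cy"])/k["fy"],1.]);d/=np.linalg.norm(d)
        Q=np.eye(3)-np.outer(d,d);A.append(Q);y.append(Q@np.array(k["position"]))
    return np.linalg.lstsq(np.vstack(A),np.hstack(y),rcond=None)[0]
h=cv2.cvtColor(c["image"],cv2.COLOR_BGR2HSV);k=np.zeros((400,640),np.uint8);k[125:250,235:390]=255
mm=cv2.inRange(h,(0,0,150),(180,45,255))&k
q=max(cv2.findContours(mm,cv2.RETR_EXTERNAL,cv2.CHAIN_APPROX_NONE)[0],key=cv2.contourArea);B=cv2.boxPoints(cv2.minAreaRect(q));print(B.round(1).tolist())
X=np.array([ray(c,*b,.08) for b in B])
inl=B[0];inr=B[3]
for t,u in((inl,pl),(inr,pr)): print("tri",tri(w,u,c,t).round(4),"wrist@.08",ray(w,*u,.08).round(4),"top@.08",ray(c,*t,.08).round(4))
print("plate widths wrist@.08",np.linalg.norm(ray(w,*pl,.08)-ray(w,*pr,.08)))
# brass in wrist view
b=cv2.inRange(g,(15,140,100),(30,255,255));b[215:]=0;b[:,410:]=0
n,l,st,ce=cv2.connectedComponentsWithStats(b)
for i in range(1,n):
    if st[i,4]>100: print(st[i],ce[i].round(1))
E
```

```text
wrist corners nl,nr [ 93.3 206.9] [340.1 207.1]
[[264.3999938964844, 208.10000610351562], [276.70001220703125, 146.6999969482422], [359.20001220703125, 163.1999969482422], [346.8999938964844, 224.60000610351562]]
tri [0.5034 0.1297 0.0804] wrist@.08 [0.502  0.1295 0.08  ] top@.08 [0.5047 0.1301 0.08  ]
tri [ 0.4571 -0.1037  0.0804] wrist@.08 [ 0.4565 -0.1052  0.08  ] top@.08 [ 0.4575 -0.1023  0.08  ]
plate widths wrist@.08 0.23910705037064445
[ 391    0   19  215 2217] [403.1 136.9]
[395   2  10  52 315] [399.7  27.4]
[  16    4   42   51 1269] [35.8 28.6]
[ 351    7   45   50 1743] [373.9  30.8]
[   0   18   83  197 8489] [ 26.5 135.6]
[ 52 159  39  39 964] [ 70.5 178.4]
[ 344  161   45   43 1370] [366.7 180.1]
```

The plate top triangulates to 80.4 mm, agreeing with the stated 80. Descending on the near right corner.

Emit:
apply_moves(
  targets=[0,0,-0.045,0,0,0,0,-0.045,0,0,0,0,-0.04,0,0,0,0,-0.01,0,0,0,0,-0.006,0,0,0,0,-0.003,0,0,0,0,-0.002,0,0,0,0,0,0,0],
)

```text
time: 2.55
position: [0.4846, -0.0905, 0.0814]
tool_rot: [3.126, -0.303, 0.003]
ft_force: [0.8, 0.0, 0.5]
finger_gap: 0.0002
grasp_force: 0.0
```

Emit:
apply_moves(
  targets=[0,0,-0.001,0,0,0,0,0,0,0],
)

```text
time: 2.75
position: [0.4844, -0.0903, 0.0801]
tool_rot: [3.126, -0.303, 0.002]
ft_force: [-1.2, -0.5, 3.6]
finger_gap: -0.0001
grasp_force: 2.1
```

Emit:
apply_moves(
  targets=[0,0,-0.001,0,0,0,0,0,0,0],
)

```text
time: 2.95
position: [0.4845, -0.0903, 0.08]
tool_rot: [3.126, -0.303, 0.002]
ft_force: [-6.0, 0.4, 18.3]
finger_gap: -0.0004
grasp_force: 9.1
```

Near right is solid: 18 N with no give. Next is near left.

Emit:
apply_moves(
  targets=[0,0,0.032,0,0,0,0,0.05,0,0,0.0077,0.0392,0,0,0,0.0077,0.0392,0,0,0,0.0077,0.0392,0,0,0,0.0077,0.0392,0,0,0,0.0077,0.0392,0,0,0,0,0,0,0,0,0,0,-0.04,0,0,0,0,-0.03,0,0,0,0,-0.006,0,0,0,0,-0.003,0,0,0,0,-0.001,0,0,0,0,0,0,0],
)

```text
time: 4.35
position: [0.5231, 0.1059, 0.0817]
tool_rot: [-3.127, 0.303, -0.003]
ft_force: [-0.3, -0.3, 0.7]
finger_gap: -0.0001
grasp_force: 0.0
```

Emit:
apply_moves(
  targets=[0,0,-0.001,0,0,0,0,0,0,0],
)

```text
time: 4.55
position: [0.5229, 0.1058, 0.0802]
tool_rot: [-3.127, 0.303, -0.002]
ft_force: [0.6, 0.5, 2.8]
finger_gap: 0.0001
grasp_force: 1.5
```

Emit:
apply_moves(
  targets=[0,0,-0.001,0,0,0,0,0,0,0],
)

```text
time: 4.75
position: [0.523, 0.1059, 0.0801]
tool_rot: [3.126, -0.303, 0.003]
ft_force: [-5.6, -2.2, 16.1]
finger_gap: 0.0004
grasp_force: 8.0
```

Near left is solid too. Far left next.

Emit:
apply_moves(
  targets=[0,0,0.032,0,0,0,0,0.03,0,0,0.0324,-0.0063,0,0,0,0.0324,-0.0064,0,0,0,0.0324,-0.0063,0,0,0,0.0324,-0.0064,0,0,0,0,0,0,0,0,0,0,-0.05,0,0,0,0,-0.006,0,0,0,0,-0.003,0,0,0,0,-0.001,0,0,0,0,0,0,0],
)

```text
time: 5.95
position: [0.6526, 0.0807, 0.0822]
tool_rot: [-3.127, 0.303, -0.003]
ft_force: [0.5, -0.5, 0.3]
finger_gap: 0.0001
grasp_force: 0.0
```

Emit:
apply_moves(
  targets=[0,0,-0.001,0,0,0,0,0,0,0],
)

```text
time: 6.15
position: [0.6523, 0.0805, 0.0802]
tool_rot: [-3.127, 0.303, -0.002]
ft_force: [0.8, 0.4, 1.0]
finger_gap: 0.0002
grasp_force: 0.7
```

Emit:
apply_moves(
  targets=[0,0,-0.001,0,0,0,0,0,0,0],
)

```text
time: 6.35
position: [0.6524, 0.0806, 0.0789]
tool_rot: [-3.127, 0.303, -0.002]
ft_force: [1.6, -0.4, 1.8]
finger_gap: -0.0003
grasp_force: 1.3
```

Far left gives: it is at 78.9 mm with under 2 N. I'll follow it to the bottom to confirm.

Emit:
apply_moves(
  targets=[0,0,-0.001,0,0,0,0,-0.001,0,0,0,0,0,0,0],
)

```text
time: 6.65
position: [0.6526, 0.0806, 0.0768]
tool_rot: [-3.127, 0.303, -0.002]
ft_force: [2.1, 0.6, 5.2]
finger_gap: -0.0002
grasp_force: 2.5
```

Emit:
apply_moves(
  targets=[0,0,-0.001,0,0,0,0,-0.001,0,0,0,0,0,0,0],
)

```text
time: 6.95
position: [0.6527, 0.0806, 0.0756]
tool_rot: [-3.127, 0.303, -0.003]
ft_force: [0.7, 0.1, 10.3]
finger_gap: -0.0001
grasp_force: 5.0
```

Far left is the rocking corner: it goes down about 5 mm and then firms up. I'll ease off, move outside its shim and look.

Emit:
apply_moves(
  targets=[0,0,0.002,0,0,0,0,0.002,0,0,0,0,0.002,0,0,0,0,0.01,0,0,0,0,0.04,0,0,0.006,0.03,0,0,0,0.006,0.03,0,0,0,0.006,0.03,0,0,0,0,0,0,0,0],
)

```text
time: 7.85
position: [0.6689, 0.1765, 0.131]
tool_rot: [-3.124, 0.293, 0.001]
ft_force: [-1.5, -0.4, 0.3]
finger_gap: -0.0
grasp_force: 0.0
```

```bash
python3 - <<'E'
from h import *
import pickle
c=cam("wrist"); pickle.dump(c,open("w2.pkl","wb")); im=c["image"].copy()
C=np.array([.568,-.0045]);t=np.radians(-11.1);M=np.array([[np.cos(t),-np.sin(t)],[np.sin(t),np.cos(t)]])
s=arm.sense();p=np.array(s["position"]);print("tcp plate frame",(M.T@(p[:2]-C)*1e3).round(1),p[2].round(4),s["ft_force"])
g=cv2.cvtColor(im,cv2.COLOR_BGR2HSV)
b=cv2.inRange(g,(15,150,100),(30,255,255))
n,l,st,ce=cv2.connectedComponentsWithStats(b)
for i in range(1,n):
    if st[i,4]>150: print(st[i],ce[i].round(1),(M.T@(ray(c,*ce[i],.066)[:2]-C)*1e3).round(0))
cv2.imwrite("pics/w2.png",im)
E
```

```text
tcp plate frame [ 65.1 194.2] 0.1308 [ 0.42244591 -0.55095842  0.16144606]
[  0   0  29  41 403] [10.9 18.3] [184. 374.]
[ 462    0  178   94 4733] [567.1  38.5] [175.  53.]
[449  58  57  32 362] [474.1  71.7] [157. 104.]
[507  70  93  38 628] [550.7  89.4] [147.  56.]
[469  91  39  17 178] [490.3 100.1] [141.  92.]
[116 155  35  21 214] [134.1 167.1] [ 98. 319.]
[129 175  40  30 328] [149.8 187.2] [ 84. 311.]
[ 371  187   63   62 2524] [399.7 214.5] [ 66. 141.]
[  7 254  61  44 682] [ 43.4 272.9] [ 18. 400.]
```

View pics/w2.png

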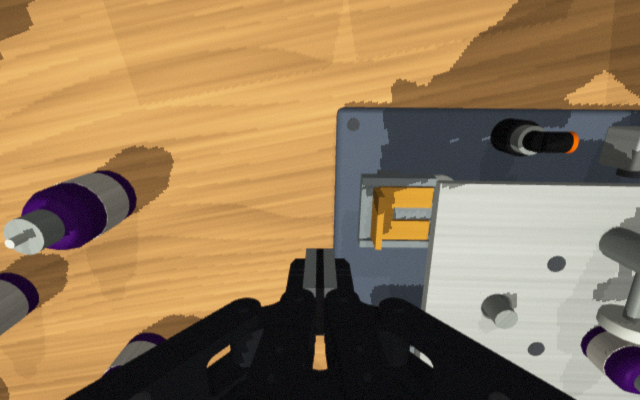

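The far left shim is at about (400,215) and its tab at columns 374–390. The tool sits outside it and lined up (plate x 65 against 66). The bottles are well clear on the left.

```bash
python3 - <<'E'
from h import *
import pickle
c=pickle.load(open("w2.pkl","rb")); c2=pickle.load(open("w1.pkl","rb"))
C=np.array([.568,-.0045]);t=np.radians(-11.1);M=np.array([[np.cos(t),-np.sin(t)],[np.sin(t),np.cos(t)]])
f=lambda c,u,v,z:(M.T@(ray(c,u,v,z)[:2]-C)*1e3).round(1)
g=cv2.cvtColor(c["image"],cv2.COLOR_BGR2HSV);b=cv2.inRange(g,(15,150,60),(30,255,255))
for v in range(186,252,6): 
    a=np.where(b[v,340:440])[0]+340
    if len(a): print(v,a.min(),a.max(),"top@.084",f(c,a.min(),v,.084),"foot@.062",f(c,a.min(),v,.062))
E
```

```text
192 374 432 top@.084 [ 87. 163.] foot@.062 [ 80.4 159.1]
198 373 432 top@.084 [ 83.1 163.4] foot@.062 [ 76.1 159.6]
204 373 431 top@.084 [ 79.2 163.2] foot@.062 [ 71.7 159.3]
210 373 392 top@.084 [ 75.2 162.9] foot@.062 [ 67.2 159. ]
216 372 391 top@.084 [ 71.2 163.3] foot@.062 [ 62.8 159.5]
222 372 429 top@.084 [ 67.1 163.1] foot@.062 [ 58.2 159.2]
228 371 428 top@.084 [ 63.  163.5] foot@.062 [ 53.6 159.7]
234 371 427 top@.084 [ 58.8 163.3] foot@.062 [ 48.9 159.4]
240 372 381 top@.084 [ 54.6 162.4] foot@.062 [ 44.2 158.4]
246 375 380 top@.084 [ 50.3 160.2] foot@.062 [ 39.5 156. ]
```

The tab's outer face is at plate y = 163.3 mm, so about 39 mm of travel is needed, which fits the stated 36–44. Lowering to z = 71 mm outside the tab and starting the push.

Emit:
apply_moves(
  targets=[0,0,-0.03,0,0,0,0,-0.03,0,0,0,0,0,0,0,-0.0019,-0.0098,0,0,0,-0.0008,-0.0039,0,0,0,-0.0008,-0.0039,0,0,0,-0.0008,-0.0039,0,0,0,0,0,0,0,0],
)

```text
time: 8.7
position: [0.6669, 0.1508, 0.0729]
tool_rot: [-3.123, 0.301, -0.006]
ft_force: [1.9, 5.4, 2.3]
finger_gap: 0.0003
grasp_force: 3.0
```

Emit:
apply_moves(
  targets=[-0.0008,-0.0039,0,0,0,-0.0008,-0.0039,0,0,0,-0.0008,-0.0039,0,0,0,-0.0008,-0.0039,0,0,0],
)

```text
time: 9.1
position: [0.6648, 0.145, 0.0766]
tool_rot: [-3.112, 0.29, -0.014]
ft_force: [3.6, 31.1, 19.0]
finger_gap: -0.0
grasp_force: 16.9
```

Unexpected: 31 N and the tip has risen 4 mm. Backing off a little and looking.

Emit:
apply_moves(
  targets=[0.0016,0.0078,0,0,0,0.0016,0.0078,0,0,0,0,0,0,0,0],
)

```text
time: 9.4
position: [0.6654, 0.1496, 0.0704]
tool_rot: [3.127, -0.302, -0.0]
ft_force: [0.4, -1.3, -0.7]
finger_gap: -0.0
grasp_force: 0.0
```

```bash
python3 - <<'E'
from h import *
import pickle
s=arm.sense();print({k:np.round(v,4).tolist() for k,v in s.items() if k in("position","tool_rot","ft_force")})
c=cam("wrist"); pickle.dump(c,open("w3.pkl","wb")); im=c["image"]
C=np.array([.568,-.0045]);t=np.radians(-11.1);M=np.array([[np.cos(t),-np.sin(t)],[np.sin(t),np.cos(t)]])
f=lambda c,u,v,z:(M.T@(ray(c,u,v,z)[:2]-C)*1e3).round(1)
print("tcp",(M.T@(np.array(s["position"])[:2]-C)*1e3).round(1))
g=cv2.cvtColor(im,cv2.COLOR_BGR2HSV);b=cv2.inRange(g,(15,150,60),(30,255,255))
for v in range(170,270,6):
    a=np.where(b[v,300:460])[0]+300
    if len(a): print(v,a.min(),a.max(),"top@.084",f(c,a.min(),v,.084))
cv2.imwrite("pics/w3.png",cv2.resize(im[150:350,250:500],None,fx=3,fy=3,interpolation=cv2.INTER_CUBIC))
E
```

```text
{'position': [0.6654, 0.1496, 0.0704], 'tool_rot': [3.1269, -0.3017, -0.0004], 'ft_force': [0.3784, -1.3153, -0.6788]}
tcp [ 65.9 170. ]
224 360 429 top@.084 [ 92.3 151.7]
230 360 428 top@.084 [ 89.5 151.6]
236 359 427 top@.084 [ 86.7 151.9]
242 360 427 top@.084 [ 83.8 151.4]
248 359 393 top@.084 [ 80.9 151.7]
254 359 386 top@.084 [ 77.9 151.6]
260 360 386 top@.084 [ 74.9 151. ]
266 359 424 top@.084 [ 71.9 151.3]
```

View pics/w3.png

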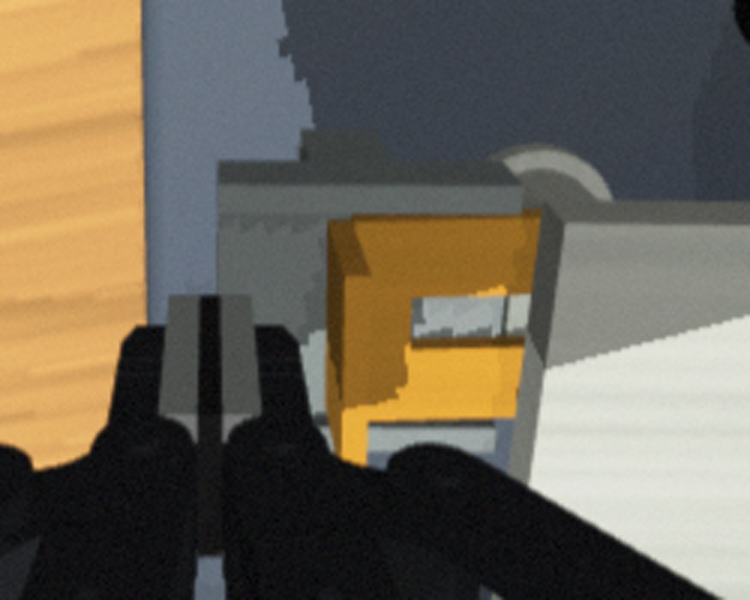

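The shim has gone in about 12 mm: the tab face is now at 151.5 and the prong tips are near y = 111, the outer edge of the foot. I'll check whether the plate corner came back up, using the plate edge in both wrist views.

```bash
python3 - <<'E'
from h import *
import pickle
C=np.array([.568,-.0045]);t=np.radians(-11.1);M=np.array([[np.cos(t),-np.sin(t)],[np.sin(t),np.cos(t)]])
f=lambda c,u,v,z:(M.T@(ray(c,u,v,z)[:2]-C)*1e3).round(1)
for n in("w2","w3"):
    c=pickle.load(open(n+".pkl","rb")); im=c["image"]
    for P in((90,120,80),(90,120,75),(90,120,70),(0,120,80),(0,120,70),(85,118,67),(85,147.5,66)):
        print(n,P,np.round(proj(c,[*(C+M@np.array(P[:2])/1e3),P[2]/1e3]),1))
    y0,y1,x0,x1=((170,270,330,480) if n=="w2" else (190,290,340,490))
    cv2.imwrite(f"pics/{n}z.png",cv2.resize(im[y0:y1,x0:x1],None,fx=5,fy=5,interpolation=cv2.INTER_NEAREST))
a=cv2.imread("pics/w2z.png");b=cv2.imread("pics/w3z.png");j=np.hstack([a,b]);cv2.imwrite("pics/cmp.png",cv2.resize(j,(800,267),interpolation=cv2.INTER_AREA)*1)
E
```

```text
w2 (90, 120, 80) [442.3 186. ]
w2 (90, 120, 75) [439.4 183.9]
w2 (90, 120, 70) [436.8 181.9]
w2 (0, 120, 80) [426.2 307.9]
w2 (0, 120, 70) [422.  299.3]
w2 (85, 118, 67) [437.3 188. ]
w2 (85, 147.5, 66) [392.7 187.2]
w3 (90, 120, 80) [429.8 225.5]
w3 (90, 120, 75) [426.3 221.3]
w3 (90, 120, 70) [423.  217.4]
w3 (0, 120, 80) [411.5 381.5]
w3 (0, 120, 70) [406.6 366.4]
w3 (85, 118, 67) [424.1 224.7]
w3 (85, 147.5, 66) [363.6 223.9]
```

View pics/w3z.png

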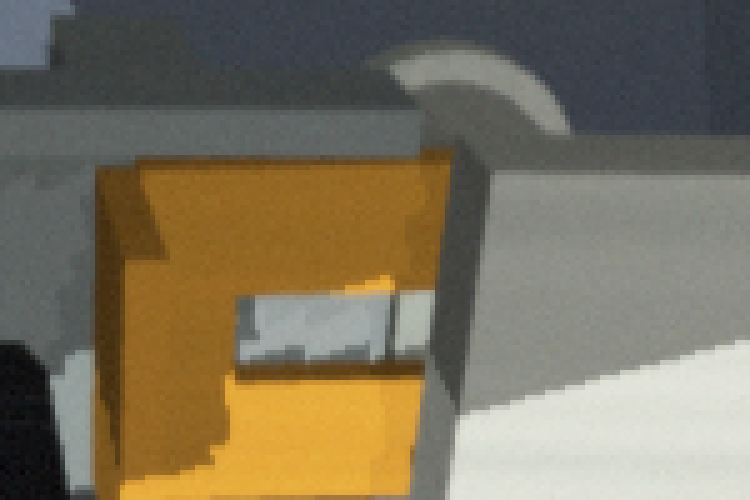

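The plate's top corner appears at (438,224) against a predicted (430,225.5), so either the plate has shifted or the camera pose is off. I'll check against features fixed to the base.

```bash
python3 - <<'E'
from h import *
import pickle
C=np.array([.568,-.0045]);t=np.radians(-11.1);M=np.array([[np.cos(t),-np.sin(t)],[np.sin(t),np.cos(t)]])
f=lambda c,u,v,z:(M.T@(ray(c,u,v,z)[:2]-C)*1e3).round(1)
w2=pickle.load(open("w2.pkl","rb"));w3=pickle.load(open("w3.pkl","rb"))
print("cheek outer far corner w3",f(w3,322.3,203.5,.0655))
print("plate corner w3 top",f(w3,438,224.4,.08),"bottom",f(w3,431,218,.07))
print("plate edge w3 mid",f(w3,431.5,273,.08))
print("ledge end in slot w3",f(w3,419,255,.062), "slot end", f(w3,387,255,.066),"cheek inner end",f(w3,424,215,.0655))
print("base edge w3 u=297.5",f(w3,297.5,200,.016),f(w3,297.5,240,.016))
im=w2["image"]; cv2.imwrite("pics/w2z.png",cv2.resize(im[165:265,330:480],None,fx=5,fy=5,interpolation=cv2.INTER_NEAREST))
print("base edge w2",f(w2,336,150,.016),f(w2,336,200,.016))
from bench import arm; print(arm.sense()["ft_force"])
E
```

```text
cheek outer far corner w3 [ 95.4 167.9]
plate corner w3 top [ 90.5 116.4] bottom [ 89.7 116.1]
plate edge w3 mid [ 65.9 116.6]
ledge end in slot w3 [ 65.8 117.1] slot end [ 67.9 134.8] cheek inner end [ 89.5 118.1]
base edge w3 u=297.5 [ 81.  183.4] [ 52.7 183.9]
base edge w2 [101.5 183.6] [ 59.3 182.6]
[ 0.06483768  0.43159055 -0.32600071]
```

View pics/w2z.png

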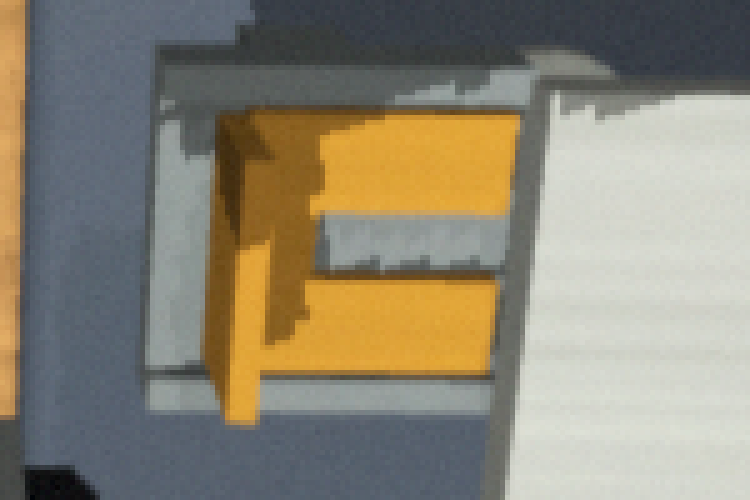

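In the second wrist view the plate edge reads y = 116.5, while the base edge reads 183.5 in both views. So the plate slid about 4 mm on its pillars. The wide black part of the finger, about ±17 mm, must have caught the top of the tab. That tipped the shim and wedged it under the plate. I'll back out and turn the tool 90° so the straight side of the fingers pushes low on the tab. The camera then looks from over the plate.

Emit:
apply_moves(
  targets=[0.0047,0.0236,0,0,0,0,0,0.03,0,0,0,0,0.03,-0.1428,0,0,0,0,-0.1428,0,0,0,0,-0.1428,0,0,0,0,-0.1428,0,0,0,0,-0.1428,0,0,0,0,-0.1428,0,0,0,0,-0.1428,0,0,0,0,-0.1428,0,0,0,0,-0.1428,0,0,0,0,-0.1428,0,0,0,0,-0.1428,0,0,0,0,0,0],
)

```text
time: 10.85
position: [0.6539, 0.1598, 0.092]
tool_rot: [2.495, -1.828, -0.11]
ft_force: [-0.9, -0.1, -1.1]
finger_gap: -0.0001
grasp_force: 0.0
```

```bash
python3 - <<'E'
from h import *
import pickle
s=arm.sense();print({k:np.round(v,4).tolist() for k,v in s.items() if k in("joint_positions","position","tool_rot")})
C=np.array([.568,-.0045]);t=np.radians(-11.1);M=np.array([[np.cos(t),-np.sin(t)],[np.sin(t),np.cos(t)]])
f=lambda c,u,v,z:(M.T@(ray(c,u,v,z)[:2]-C)*1e3).round(1)
print("tcp",(M.T@(np.array(s["position"])[:2]-C)*1e3).round(1))
c=cam("wrist"); pickle.dump(c,open("w4.pkl","wb")); im=c["image"].copy(); print("cam",f(c,320,200,.08),(M.T@(np.array(c["position"])[:2]-C)*1e3).round(1),c["position"][2])
w3=pickle.load(open("w3.pkl","rb")); print("w3 tab foot",f(w3,359,240,.062),"top outer edge",f(w3,364.4,255,.084))
for P in((90,120,80),(42,120,80),(66,120,80),(90,168,65.5)):
    u,v=proj(c,[*(C+M@np.array(P[:2])/1e3),P[2]/1e3]);print(P,round(u),round(v)); cv2.circle(im,(int(u),int(v)),3,(0,0,255),1)
cv2.imwrite("pics/w4.png",im)
E
```

```text
{'joint_positions': [-0.9808, 0.9336, 1.1793, 1.4327, -0.8501, 1.4309, -2.5995], 'position': [0.6539, 0.1598, 0.092], 'tool_rot': [2.4948, -1.8276, -0.1103]}
tcp [ 52.7 177.8]
cam [ 64.9 150. ] [101.9 108. ] 0.230920598970407
w3 tab foot [ 74.4 148.9] top outer edge [ 77.4 149.2]
(90, 120, 80) 304 122
(42, 120, 80) 390 169
(66, 120, 80) 348 146
(90, 168, 65.5) 261 199
```

View pics/w4.png

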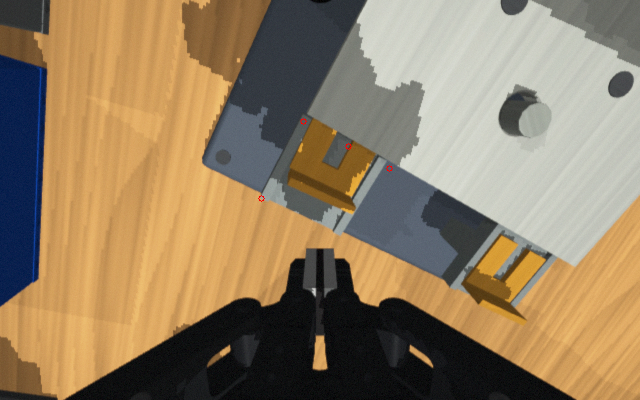

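The wrist view shows the fl shim part-way in at (333,170), with the nl shim untouched at (505,275). Joint 7 ran to its limit before the quarter turn was done. I'll turn the other way instead, lifting first.

Emit:
apply_moves(
  targets=[0,0,0.03,0.1467,0,0,0,0,0.1467,0,0,0,0,0.1467,0,0,0,0,0.1467,0,0,0,0,0.1467,0,0,0,0,0.1467,0,0,0,0,0.1467,0,0,0,0,0.1467,0,0,0,0,0.1467,0,0,0,0,0.1467,0,0,0,0,0.1467,0,0,0,0,0.1467,0,0,0,0,0.1467,0,0,0,0,0.1467,0,0,0,0,0.1467,0,0,0,0,0.1467,0,0,0,0,0.1467,0,0,0,0,0.1467,0,0,0,0,0,0],
)

```text
time: 12.8
position: [0.6549, 0.1625, 0.1278]
tool_rot: [2.354, 1.954, 0.038]
ft_force: [0.4, 0.0, 0.1]
finger_gap: -0.0
grasp_force: 0.0
```

```bash
cat >> h.py <<'E'
C=np.array([.568,-.0045]);t=np.radians(-11.1);M=np.array([[np.cos(t),-np.sin(t)],[np.sin(t),np.cos(t)]])
def pf(p): return (M.T@(np.array(p)[:2]-C)*1e3).round(1)
def stat():
    s=arm.sense(); T=R.from_rotvec(s["tool_rot"]).as_matrix()
    print("t",round(s["time"],2),"plate xy",pf(s["position"]),"xyz",np.round(s["position"],4),"yaw x",np.degrees(np.arctan2(T[1,0],T[0,0])).round(1),"tilt",T[:,2].round(3),"q",np.round(s["joint_positions"],2),"F",np.round(s["ft_force"],1))
E
python3 - <<'E'
from h import *
stat()
E
```

```text
t 12.8 plate xy [ 53.1 180.6] xyz [0.6549 0.1625 0.1278] yaw x 79.3 tilt [ 0.071 -0.048 -0.996] q [-0.86  0.56  0.72  1.53 -0.32  1.13 -0.28] F [0.4 0.  0.1]
```

The tool now stands at yaw 79°, with a harmless lean of about 5° left over. Before going on I want to bring the plate back to its place. I'll go over it to the outside of its right edge, midway between the shims, and measure there.

Emit:
apply_moves(
  targets=[0,0,0.045,0,0,0,0,0.03,0,0,-0.0149,-0.0411,0,0,0,-0.0149,-0.0411,0,0,0,-0.0149,-0.0411,0,0,0,-0.0149,-0.0411,0,0,0,-0.0149,-0.0411,0,0,0,-0.0149,-0.0411,0,0,0,-0.0149,-0.0411,0,0,0,-0.0149,-0.0411,0,0,0,0,0,0,0,0],
)

```text
time: 13.9
position: [0.533, -0.1736, 0.2018]
tool_rot: [2.367, 1.932, 0.032]
ft_force: [-0.1, -0.1, -0.2]
finger_gap: 0.0002
grasp_force: 0.0
```

```bash
python3 - <<'E'
from h import *
import pickle
stat()
c=cam("wrist"); pickle.dump(c,open("w5.pkl","wb")); im=c["image"].copy()
print("cam",pf(c["position"]),c["position"][2])
P=lambda x,y,z: tuple(int(round(a)) for a in proj(c,[*(C+M@np.array([x,y])/1e3),z/1e3]))
print("edge pts",[P(x,-120,80) for x in(-60,-30,0,30,60)],"inside",P(0,-100,80),"base edge",P(0,-185,16))
# plate edge: scan along y' at given x'
g=cv2.cvtColor(im,cv2.COLOR_BGR2HSV)
for x in(-35,-20,0,20,35):
    row=[]
    for y in np.arange(-135,-105,1.0):
        u,v=P(x,y,80)
        if 0<=u<640 and 0<=v<400: row.append((y,int(g[v,u,1]),int(g[v,u,2])))
    s=np.array(row); print(x,[(a,b,d) for a,b,d in row][::1][6:26] if x==0 else [r[0] for r in row if r[1]<30 and r[2]>90][:2])
for n in("top",):
    c=cam(n);pickle.dump(c,open("t5.pkl","wb"))
E
```

```text
t 13.9 plate xy [  -1.8 -172.7] xyz [ 0.533  -0.1736  0.2018] yaw x 78.4 tilt [ 0.07  -0.053 -0.996] q [-0.62  0.19  0.94  1.79 -0.14  1.16  0.15] F [-0.1 -0.1 -0.2]
cam [-13.7 -87.5] 0.33993602092057534
edge pts [(234, 126), (273, 125), (311, 125), (348, 124), (385, 123)] inside (310, 98) base edge (309, 180)
-35 [np.float64(-123.0), np.float64(-122.0)]
-20 [np.float64(-122.0), np.float64(-121.0)]
0 [(np.float64(-129.0), 50, 51), (np.float64(-128.0), 57, 49), (np.float64(-127.0), 69, 52), (np.float64(-126.0), 57, 49), (np.float64(-125.0), 61, 54), (np.float64(-124.0), 39, 59), (np.float64(-123.0), 5, 150), (np.float64(-122.0), 13, 194), (np.float64(-121.0), 13, 197), (np.float64(-120.0), 17, 199), (np.float64(-119.0), 13, 196), (np.float64(-118.0), 12, 196), (np.float64(-117.0), 13, 197), (np.float64(-116.0), 13, 197), (np.float64(-115.0), 9, 193), (np.float64(-114.0), 14, 199), (np.float64(-113.0), 13, 200), (np.float64(-112.0), 9, 193), (np.float64(-111.0), 14, 198), (np.float64(-110.0), 12, 193)]
20 [np.float64(-123.0), np.float64(-122.0)]
35 [np.float64(-123.0), np.float64(-122.0)]
```

```bash
python3 - <<'E'
from h import *
import pickle
def scan(c,x,ys,z):
    g=cv2.cvtColor(c["image"],cv2.COLOR_BGR2GRAY).astype(float);hs=cv2.cvtColor(c["image"],cv2.COLOR_BGR2HSV)
    out=[]
    for y in ys:
        u,v=proj(c,[*(C+M@np.array([x,y])/1e3),z/1e3])
        if 0<=u<639 and 0<=v<399: out.append((y,*[int(k) for k in cv2.getRectSubPix(c["image"],(1,1),(u,v))[0,0]]))
    return out
w1=pickle.load(open("w1.pkl","rb"));w5=pickle.load(open("w5.pkl","rb"))
def edge(o):
    o=np.array(o,float)
    d=np.abs(np.diff(o[:,1:],axis=0)).sum(1);i=d.argmax();return round((o[i,0]+o[i+1,0])/2,2)
for n,c in(("w1",w1),("w5",w5)):
    for x in(-35,-25,-15,0,15,25,35):
        try:
            p=edge(scan(c,x,np.arange(-132,-108,.5),80)); b=edge(scan(c,x,np.arange(-195,-172,.5),16)); print(n,x,"plate",p,"base",b,"diff",p-b)
        except Exception as e: print(n,x,"-")
E
```

```text
w1 -35 plate -121.25 base -184.25 diff 63.0
w1 -25 plate -120.75 base -184.25 diff 63.5
w1 -15 plate -120.75 base -188.25 diff 67.5
w1 0 plate -121.25 base -186.75 diff 65.5
w1 15 plate -120.75 base -188.75 diff 68.0
w1 25 plate -121.25 base -188.75 diff 67.5
w1 35 plate -121.25 base -187.25 diff 66.0
w5 -35 plate -122.25 base -183.75 diff 61.5
w5 -25 plate -122.75 base -183.75 diff 61.0
w5 -15 plate -122.75 base -186.25 diff 63.5
w5 0 plate -122.75 base -185.75 diff 63.0
w5 15 plate -123.25 base -187.25 diff 64.0
w5 25 plate -123.25 base -187.75 diff 64.5
w5 35 plate -123.75 base -187.75 diff 64.0
```

The plate-to-base gap on the right has shrunk by 2–3.5 mm and the plate has turned by about 1°. I'll nudge its right edge back gently at x = +22, halfway clear of the fr shim.

Emit:
apply_moves(
  targets=[0.0235,-0.0046,-0.03,0,0,0,0,-0.045,0,0,0,0,-0.045,0,0,0,0,-0.011,0,0,0.0052,0.0265,0,0,0,0,0,0,0,0],
)

```text
time: 14.6
position: [0.5656, -0.1408, 0.0697]
tool_rot: [2.356, 1.952, 0.031]
ft_force: [0.2, 1.0, -0.8]
finger_gap: 0.0
grasp_force: 0.0
```

Emit:
apply_moves(
  targets=[0.0008,0.0039,0,0,0,0.0004,0.002,0,0,0,0,0,0,0,0],
)

```text
time: 14.9
position: [0.5655, -0.1399, 0.0699]
tool_rot: [2.359, 1.945, 0.03]
ft_force: [0.7, -1.9, 1.4]
finger_gap: 0.0001
grasp_force: 0.8
```

```bash
python3 - <<'E'
from h import *
stat()
E
```

```text
t 14.9 plate xy [  23.7 -133.3] xyz [ 0.5655 -0.1399  0.0699] yaw x 78.9 tilt [ 0.069 -0.052 -0.996] q [-0.55  0.44  0.84  1.86 -0.36  0.93  0.25] F [ 0.7 -1.9  1.4]
```

Emit:
apply_moves(
  targets=[0.0002,0.001,0,0,0,0.0002,0.001,0,0,0,0,0,0,0,0],
)

```text
time: 15.2
position: [0.5655, -0.1397, 0.0697]
tool_rot: [2.36, 1.942, 0.028]
ft_force: [-1.0, -7.1, 5.3]
finger_gap: 0.0003
grasp_force: 3.8
```

Emit:
apply_moves(
  targets=[0.0002,0.001,0,0,0,0,0,0,0,0],
)

```text
time: 15.4
position: [0.5656, -0.1392, 0.0697]
tool_rot: [2.36, 1.941, 0.027]
ft_force: [-0.9, -9.0, 4.3]
finger_gap: -0.0002
grasp_force: 4.6
```

```bash
python3 - <<'E'
from h import *
stat()
E
```

```text
t 15.4 plate xy [  23.6 -132.7] xyz [ 0.5656 -0.1392  0.0697] yaw x 78.8 tilt [ 0.068 -0.055 -0.996] q [-0.55  0.44  0.84  1.86 -0.36  0.93  0.24] F [-0.9 -9.   4.3]
```

Emit:
apply_moves(
  targets=[0.0002,0.001,0,0,0,0,0,0,0,0],
)

```text
time: 15.6
position: [0.5659, -0.1383, 0.0697]
tool_rot: [2.36, 1.941, 0.027]
ft_force: [-0.8, -9.2, 4.1]
finger_gap: 0.0003
grasp_force: 4.6
```

Emit:
apply_moves(
  targets=[0.0002,0.001,0,0,0,0,0,0,0,0],
)

```text
time: 15.8
position: [0.5661, -0.1373, 0.0697]
tool_rot: [2.36, 1.941, 0.027]
ft_force: [-0.8, -8.6, 4.4]
finger_gap: 0.0
grasp_force: 4.6
```

```bash
python3 - <<'E'
from h import *
stat()
E
```

```text
t 15.8 plate xy [  23.7 -130.7] xyz [ 0.5661 -0.1373  0.0697] yaw x 78.8 tilt [ 0.068 -0.055 -0.996] q [-0.56  0.44  0.84  1.86 -0.36  0.93  0.24] F [-0.8 -8.6  4.4]
```

The plate slid back 2.6 mm at a steady 9 N of friction, so its right edge is at about -120.7 (it was -121.0). Backing off and returning outside the far left shim.

Emit:
apply_moves(
  targets=[-0.0052,-0.0265,0,0,0,0,0,0.045,0,0,0,0,0.045,0,0,0,0,0.04,0,0,0.0133,0.0405,0,0,0,0.0133,0.0405,0,0,0,0.0134,0.0405,0,0,0,0.0133,0.0405,0,0,0,0.0133,0.0405,0,0,0,0.0134,0.0405,0,0,0,0.0133,0.0405,0,0,0,0.0134,0.0405,0,0,0,0,0,-0.04,0,0,0,0,-0.02,0,0,0,0,0,0,0],
)

```text
time: 17.3
position: [0.6654, 0.1633, 0.1353]
tool_rot: [2.361, 1.948, 0.02]
ft_force: [-0.4, -0.7, 0.4]
finger_gap: 0.0003
grasp_force: 0.0
```

```bash
python3 - <<'E'
from h import *
import pickle
stat()
c=cam("wrist"); pickle.dump(c,open("w6.pkl","wb")); im=c["image"]
g=cv2.cvtColor(im,cv2.COLOR_BGR2HSV);print("cam",pf(c["position"]),c["position"][2])
for P in((66,120,80),(66,149,62),(66,149,84),(90,120,80),(42,120,80)):
    print(P,np.round(proj(c,[*(C+M@np.array(P[:2])/1e3),P[2]/1e3])))
b=cv2.inRange(g,(15,150,60),(30,255,255));n,l,st,ce=cv2.connectedComponentsWithStats(b)
for i in range(1,n):
    if st[i,4]>150: print(st[i],ce[i].round(1),pf(ray(c,*ce[i],.073)))
cv2.imwrite("pics/w6.png",im)
E
```

```text
t 17.3 plate xy [ 63.3 183.5] xyz [0.6654 0.1633 0.1353] yaw x 79.0 tilt [ 0.061 -0.054 -0.997] q [-0.87  0.59  0.76  1.48 -0.36  1.18 -0.27] F [-0.4 -0.7  0.4]
cam [ 51.8 269. ] 0.2733911643833341
(66, 120, 80) [319. 298.]
(66, 149, 62) [318. 251.]
(66, 149, 84) [320. 267.]
(90, 120, 80) [352. 297.]
(42, 120, 80) [286. 300.]
[  86  239   82   52 2639] [131.4 261.5] [-63.4 151.7]
[558 380  53  20 564] [585.2 391.1] [317.4  -3.3]
```

Emit:
apply_moves(
  targets=[0.0026,-0.0005,-0.03,0,0,0,0,-0.03,0,0,0,0,-0.004,0,0,0,0,0,0,0,0,0,0,0,0],
)

```text
time: 17.85
position: [0.6713, 0.1628, 0.0773]
tool_rot: [2.359, 1.945, 0.033]
ft_force: [0.3, -0.5, -0.2]
finger_gap: -0.0001
grasp_force: 0.0
```

```bash
python3 - <<'E'
from h import *
stat()
E
```

```text
t 17.85 plate xy [ 69.2 184.1] xyz [0.6713 0.1628 0.0773] yaw x 78.9 tilt [ 0.07  -0.051 -0.996] q [-0.85  0.66  0.73  1.52 -0.4   1.07 -0.24] F [ 0.3 -0.5 -0.2]
```

Emit:
apply_moves(
  targets=[-0.003,0.0006,-0.01,0,0,0,0,0,0,0,-0.0019,-0.0098,0,0,0,-0.0019,-0.0098,0,0,0,0,0,0,0,0,0,0,0,0,0],
)

```text
time: 18.45
position: [0.6634, 0.1431, 0.0651]
tool_rot: [2.361, 1.945, 0.029]
ft_force: [0.4, -0.1, 0.8]
finger_gap: 0.0
grasp_force: 0.0
```

Emit:
apply_moves(
  targets=[-0.0004,-0.002,0,0,0,-0.0004,-0.002,0,0,0,-0.0004,-0.002,0,0,0,-0.0004,-0.002,0,0,0,0,0,0,0,0],
)

```text
time: 18.95
position: [0.6616, 0.1354, 0.0648]
tool_rot: [2.36, 1.946, 0.028]
ft_force: [0.4, 0.3, -0.3]
finger_gap: 0.0003
grasp_force: 0.0
```

```bash
python3 - <<'E'
from h import *
stat()
E
```

```text
t 18.95 plate xy [ 65.  155.3] xyz [0.6616 0.1354 0.0648] yaw x 78.9 tilt [ 0.067 -0.052 -0.996] q [-0.83  0.64  0.73  1.58 -0.4   1.04 -0.2 ] F [ 0.4  0.3 -0.3]
```

Emit:
apply_moves(
  targets=[-0.0004,-0.002,0.0015,0,0,-0.0004,-0.002,0,0,0,-0.0004,-0.002,0,0,0,-0.0004,-0.002,0,0,0],
)

```text
time: 19.35
position: [0.6602, 0.1277, 0.0664]
tool_rot: [2.36, 1.946, 0.029]
ft_force: [-0.1, 0.4, -0.1]
finger_gap: 0.0003
grasp_force: 0.3
```

Emit:
apply_moves(
  targets=[-0.0004,-0.002,0,0,0,-0.0004,-0.002,0,0,0,-0.0004,-0.002,0,0,0],
)

```text
time: 19.65
position: [0.6588, 0.1216, 0.0663]
tool_rot: [2.36, 1.946, 0.028]
ft_force: [-0.5, 0.4, -0.3]
finger_gap: -0.0001
grasp_force: 0.3
```

```bash
python3 - <<'E'
from h import *
stat()
E
```

```text
t 19.65 plate xy [ 64.9 141.2] xyz [0.6588 0.1216 0.0663] yaw x 78.9 tilt [ 0.067 -0.052 -0.996] q [-0.82  0.63  0.73  1.6  -0.4   1.03 -0.18] F [-0.5  0.4 -0.3]
```

The shim is sliding in freely at under 1 N. I'll take the last millimetres in small steps.

Emit:
apply_moves(
  targets=[-0.0003,-0.0015,0,0,0,-0.0003,-0.0015,0,0,0,0,0,0,0,0],
)

```text
time: 19.95
position: [0.6582, 0.1184, 0.0663]
tool_rot: [2.36, 1.946, 0.028]
ft_force: [0.6, 0.1, 0.1]
finger_gap: 0.0001
grasp_force: 0.0
```

Emit:
apply_moves(
  targets=[-0.0002,-0.001,0,0,0,-0.0002,-0.001,0,0,0,0,0,0,0,0],
)

```text
time: 20.25
position: [0.6579, 0.1166, 0.0663]
tool_rot: [2.36, 1.946, 0.028]
ft_force: [-0.1, -0.1, -0.9]
finger_gap: 0.0
grasp_force: 0.0
```

Emit:
apply_moves(
  targets=[-0.0002,-0.001,0,0,0,0,0,0,0,0],
)

```text
time: 20.45
position: [0.6577, 0.1157, 0.0663]
tool_rot: [2.36, 1.946, 0.029]
ft_force: [-0.3, 0.1, 0.6]
finger_gap: 0.0002
grasp_force: 0.1
```

```bash
python3 - <<'E'
from h import *
stat()
E
```

```text
t 20.45 plate xy [ 64.9 135.2] xyz [0.6577 0.1157 0.0663] yaw x 78.9 tilt [ 0.067 -0.052 -0.996] q [-0.81  0.62  0.74  1.6  -0.4   1.03 -0.18] F [-0.3  0.1  0.6]
```

Emit:
apply_moves(
  targets=[-0.0002,-0.001,0,0,0,0,0,0,0,0],
)

```text
time: 20.65
position: [0.6576, 0.1155, 0.0663]
tool_rot: [2.36, 1.947, 0.03]
ft_force: [1.1, 3.6, -1.3]
finger_gap: 0.0
grasp_force: 1.8
```

Emit:
apply_moves(
  targets=[-0.0002,-0.001,0,0,0,0,0,0,0,0],
)

```text
time: 20.85
position: [0.6575, 0.115, 0.0663]
tool_rot: [2.359, 1.948, 0.031]
ft_force: [1.6, 5.0, -2.7]
finger_gap: -0.0003
grasp_force: 2.6
```

Emit:
apply_moves(
  targets=[-0.0001,-0.0005,0,0,0,0,0,0,0,0],
)

```text
time: 21.05
position: [0.6575, 0.1147, 0.0663]
tool_rot: [2.359, 1.948, 0.031]
ft_force: [1.9, 4.7, -2.3]
finger_gap: 0.0001
grasp_force: 2.8
```

```bash
python3 - <<'E'
from h import *
stat()
E
```

```text
t 21.05 plate xy [ 64.9 134.2] xyz [0.6575 0.1147 0.0663] yaw x 79.0 tilt [ 0.068 -0.05  -0.996] q [-0.81  0.62  0.74  1.61 -0.4   1.03 -0.17] F [ 1.9  4.7 -2.3]
```

The force steps from about 0 to 4–5 N at TCP y = 134.5, which puts the tab face at 124: the tab is on the plate edge. Backing off, rising and going over the corner to look.

Emit:
apply_moves(
  targets=[0.0039,0.0196,0,0,0,0,0,0.035,0,0,0,0,0.03,0,0,-0.0047,-0.0266,0,0,0,-0.0047,-0.0266,0,0,0,0,0,0,0,0,0,0,0,0,0],
)

```text
time: 21.75
position: [0.6518, 0.0799, 0.1315]
tool_rot: [2.361, 1.945, 0.028]
ft_force: [-0.3, 0.4, 0.5]
finger_gap: 0.0003
grasp_force: 0.0
```

```bash
python3 - <<'E'
from h import *
import pickle
stat()
c=cam("wrist"); pickle.dump(c,open("w7.pkl","wb")); im=c["image"]
g=cv2.cvtColor(im,cv2.COLOR_BGR2HSV)
for P in((66,120,80),(90,120,80),(42,120,80),(48,124,84),(84,124,84)):
    print(P,np.round(proj(c,[*(C+M@np.array(P[:2])/1e3),P[2]/1e3])))
b=cv2.inRange(g,(15,150,60),(30,255,255));n,l,st,ce=cv2.connectedComponentsWithStats(b)
for i in range(1,n):
    if st[i,4]>100: print(st[i],ce[i].round(1),pf(ray(c,*ce[i],.084)))
t,sd=cam("top"),0
a=im[100:300,200:440]; cv2.imwrite("pics/w7.png",cv2.resize(a,None,fx=3,fy=3,interpolation=cv2.INTER_NEAREST))
E
```

```text
t 21.75 plate xy [66.  98.9] xyz [0.6518 0.0799 0.1315] yaw x 78.9 tilt [ 0.067 -0.052 -0.996] q [-0.81  0.53  0.79  1.59 -0.34  1.12 -0.15] F [-0.3  0.4  0.5]
(66, 120, 80) [316. 190.]
(90, 120, 80) [353. 190.]
(42, 120, 80) [277. 191.]
(48, 124, 84) [286. 187.]
(84, 124, 84) [345. 186.]
[520  96  32  19 180] [534.7 104.5] [194.7 171.6]
[  35  118  104   65 3943] [ 95.7 146.3] [-56.3 149.9]
[287 179  59  16 866] [314.9 186.4] [ 65.4 124. ]
[381 263  22  36 203] [390.6 278.8] [118.   55.3]
[406 268  33  43 383] [422.9 289.7] [142.4  44.9]
[ 477  313  163   87 8829] [574.3 355. ] [278.4 -26. ]
```

View pics/w7.png

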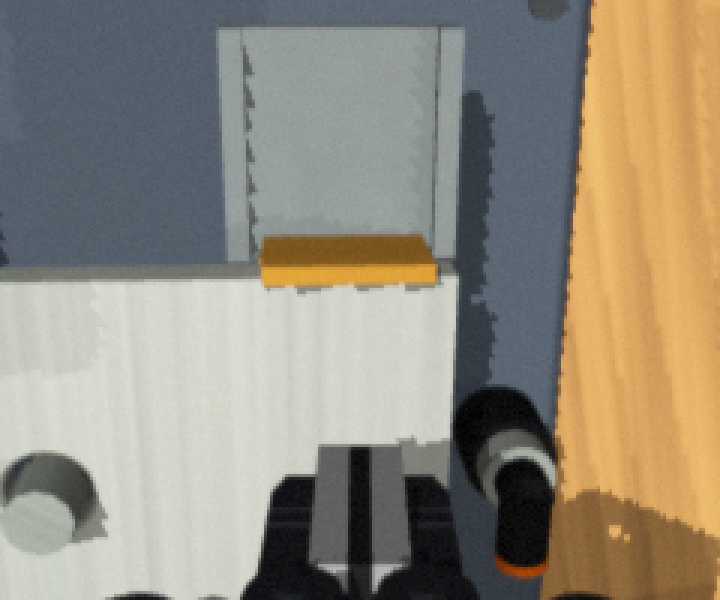

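The picture shows the fl tab lying flat along the plate edge (crop 260–440, row 270), with the ledge behind it empty. A black object with an orange tip stands near (510,480), so I'll check its height before lowering the wide gripper beside it.

```bash
python3 - <<'E'
from h import *
import pickle
def tri(L):
    A=[];y=[]
    for n,u in L:
        k=pickle.load(open(n+".pkl","rb"));d=k["rotation"]@np.array([(u[0]-k["cx"])/k["fx"],(u[1]-k["cy"])/k["fy"],1.]);d/=np.linalg.norm(d)
        Q=np.eye(3)-np.outer(d,d);A.append(Q);y.append(Q@np.array(k["position"]))
    p=np.linalg.lstsq(np.vstack(A),np.hstack(y),rcond=None)[0];return pf(p),p[2]
def orange(n):
    k=pickle.load(open(n+".pkl","rb"));m=cv2.inRange(cv2.cvtColor(k["image"],cv2.COLOR_BGR2HSV),(3,200,120),(13,255,255))
    nn,l,st,ce=cv2.connectedComponentsWithStats(m);return [(st[i].tolist(),ce[i].round(1).tolist()) for i in range(1,nn) if st[i,4]>15]
for n in("w1","w2","w3","w6","w7"): print(n,orange(n))
print(tri([("w2",(573,142)),("w7",(373,288))]))
E
```

```text
w1 []
w2 [([571, 132, 7, 8, 25], [574.4, 135.4]), ([566, 146, 11, 7, 24], [570.7, 150.0])]
w3 [([603, 147, 14, 28, 153], [611.0, 160.4])]
w6 []
w7 [([367, 287, 16, 5, 44], [374.5, 289.6])]
(array([114.4,  26.3]), np.float64(0.05460553738363446))
```

That object is only about 55 mm high, so it is well below the linkage. Pressing the far left corner firmly.

Emit:
apply_moves(
  targets=[0,0,-0.03,0,0,0,0,-0.015,0,0,0,0,-0.004,0,0,0,0,0,0,0,0,0,-0.002,0,0,0,0,0,0,0],
)

```text
time: 22.45
position: [0.6521, 0.0797, 0.081]
tool_rot: [2.36, 1.946, 0.03]
ft_force: [-0.2, -0.2, 0.3]
finger_gap: 0.0001
grasp_force: 0.0
```

Emit:
apply_moves(
  targets=[0,0,-0.001,0,0,0,0,0,0,0],
)

```text
time: 22.65
position: [0.6522, 0.0797, 0.08]
tool_rot: [2.36, 1.946, 0.03]
ft_force: [-0.2, 0.3, 3.6]
finger_gap: -0.0001
grasp_force: 1.2
```

Emit:
apply_moves(
  targets=[0,0,-0.001,0,0,0,0,0,0,0],
)

```text
time: 22.85
position: [0.6523, 0.0797, 0.0796]
tool_rot: [2.36, 1.946, 0.031]
ft_force: [-2.6, -1.1, 9.5]
finger_gap: -0.0003
grasp_force: 4.8
```

Emit:
apply_moves(
  targets=[0,0,-0.001,0,0,0,0,0,0,0],
)

```text
time: 23.05
position: [0.6524, 0.0797, 0.0794]
tool_rot: [2.36, 1.946, 0.031]
ft_force: [-6.4, 0.3, 17.4]
finger_gap: 0.0003
grasp_force: 8.7
```

The corner now holds: 17 N at 79.4 mm, where before it fell to 75.6 at 10 N. One slightly firmer hold, then clear.

Emit:
apply_moves(
  targets=[0,0,-0.0007,0,0,0,0,0,0,0,0,0,0,0,0],
)

```text
time: 23.35
position: [0.6525, 0.0797, 0.0793]
tool_rot: [2.36, 1.946, 0.032]
ft_force: [-9.4, -0.6, 23.2]
finger_gap: -0.0
grasp_force: 11.6
```

Emit:
apply_moves(
  targets=[0,0,0.003,0,0,0,0,0.004,0,0,0,0,0.02,0,0,0,0,0.04,0,0,0,0,0.04,0,0,0,0,0.04,0,0,-0.01,0.04,0,0,0,-0.01,0.04,0,0,0,0,0,0,0,0,0,0,0,0,0],
)

```text
time: 24.35
position: [0.6312, 0.161, 0.2232]
tool_rot: [2.357, 1.95, 0.028]
ft_force: [0.8, -0.1, -0.4]
finger_gap: -0.0
grasp_force: 0.0
```

```bash
python3 - <<'E'
from h import *
import pickle
stat()
# relevant check: other shims & flacon in top view before/after
a=pickle.load(open("top0.pkl","rb"));b=cam("top")
for n,im in(("before",a["image"]),("after",b["image"])):
    h=cv2.cvtColor(im,cv2.COLOR_BGR2HSV)
    for nm,lo,hi in(("brass",(15,140,120),(30,255,255)),("purple",(125,80,20),(155,255,255))):
        m=cv2.inRange(h,lo,hi);k,l,st,ce=cv2.connectedComponentsWithStats(m)
        print(n,nm,[ce[i].round(1).tolist() for i in range(1,k) if st[i,4]>=12 and 120<ce[i][0]<400 and 120<ce[i][1]<245])
c=cam("wrist");pickle.dump(c,open("w8.pkl","wb"));h=cv2.cvtColor(c["image"],cv2.COLOR_BGR2HSV)
m=cv2.inRange(h,(15,150,60),(30,255,255));k,l,st,ce=cv2.connectedComponentsWithStats(m)
for i in range(1,k):
    if st[i,4]>100: print(st[i],pf(ray(c,*ce[i],.084)))
E
```

```text
t 24.35 plate xy [ 30.1 174.6] xyz [0.6312 0.161  0.2232] yaw x 79.1 tilt [ 0.066 -0.052 -0.996] q [-0.96  0.45  0.82  1.48 -0.27  1.29 -0.32] F [ 0.8 -0.1 -0.4]
before brass [[270.8, 150.2], [268.4, 158.4], [367.1, 173.4], [256.6, 202.1], [261.0, 195.1], [357.9, 218.3]]
before purple [[187.4, 142.8], [141.1, 169.1], [313.7, 195.4], [178.8, 200.9]]
after brass [[256.4, 202.0], [260.6, 195.0], [355.5, 218.1]]
after purple [[141.1, 169.1], [313.8, 195.7]]
[166   0  26  16 115] [-64. 309.]
[ 181  187   50   39 1355] [-61.6 153.3]
[325 222  40  12 428] [ 64.6 125.8]
[388 259  20  37 150] [119.4  67.2]
[410 281  16  25 106] [144.5  45.7]
[ 458  309  182   91 7360] [328.  -53.8]
```

```bash
python3 - <<'E'
from h import *
import pickle
a=pickle.load(open("side0.pkl","rb"));b=cam("side");t0=pickle.load(open("top0.pkl","rb"));t=cam("top")
for n,im,lo in(("side before",a["image"],140),("side after",b["image"],140),("top before",t0["image"],100),("top after",t["image"],100)):
    h=cv2.cvtColor(im,cv2.COLOR_BGR2HSV);m=cv2.inRange(h,(15,lo,60),(30,255,255));k,l,st,ce=cv2.connectedComponentsWithStats(m)
    print(n,[(st[i].tolist(),ce[i].round(1).tolist()) for i in range(1,k) if st[i,4]>=15 and 230<ce[i][0]<400 and 130<ce[i][1]<250])
im=np.hstack([cv2.resize(x["image"][130:245,240:390],(400,307),interpolation=cv2.INTER_CUBIC) for x in(t0,t)]);cv2.imwrite("pics/ba.png",im)
# right shims before push in w1, w5 vs base
for n in("w1","w5"):
    c=pickle.load(open(n+".pkl","rb"));h=cv2.cvtColor(c["image"],cv2.COLOR_BGR2HSV);m=cv2.inRange(h,(15,140,100),(30,255,255));k,l,st,ce=cv2.connectedComponentsWithStats(m)
    print(n,[(st[i].tolist(),pf(ray(c,*ce[i],.07)).tolist()) for i in range(1,k) if st[i,4]>200])
E
```

```text
side before [([247, 126, 59, 55, 941], [279.5, 154.7]), ([266, 170, 5, 8, 15], [267.5, 173.5]), ([322, 170, 10, 10, 63], [326.8, 174.6]), ([350, 183, 11, 11, 74], [355.3, 187.8]), ([260, 208, 15, 8, 66], [265.9, 211.5]), ([289, 225, 15, 9, 74], [295.1, 228.8])]
side after [([274, 127, 31, 48, 394], [290.5, 150.7]), ([248, 162, 8, 4, 15], [251.5, 163.0]), ([248, 164, 11, 6, 21], [254.0, 166.8]), ([322, 170, 10, 10, 60], [326.7, 174.8]), ([276, 173, 10, 6, 22], [280.7, 174.8]), ([350, 183, 12, 11, 73], [355.6, 187.8]), ([268, 204, 8, 7, 27], [271.4, 207.0]), ([289, 225, 15, 9, 73], [295.2, 228.9])]
top before [([0, 15, 640, 385, 178676], [317.8, 228.7]), ([260, 146, 16, 16, 162], [267.0, 153.6]), ([359, 166, 17, 15, 172], [367.2, 173.4]), ([249, 192, 18, 15, 174], [257.0, 198.6]), ([349, 211, 17, 15, 171], [357.6, 218.3])]
top after [([0, 15, 640, 385, 161164], [333.6, 226.0]), ([273, 149, 4, 12, 19], [274.3, 154.4]), ([359, 166, 16, 15, 168], [367.0, 173.4]), ([249, 192, 18, 15, 171], [256.9, 198.7]), ([349, 211, 17, 15, 165], [357.3, 218.3])]
w1 [([0, 0, 640, 400, 134895], [-99.2, -157.2]), ([395, 2, 10, 52, 315], [67.3, -167.5]), ([16, 4, 42, 51, 1269], [65.6, 139.9]), ([351, 7, 45, 50, 1743], [64.7, -145.9]), ([52, 159, 39, 39, 964], [-64.8, 142.1]), ([344, 161, 45, 43, 1370], [-65.6, -146.2]), ([313, 336, 14, 34, 369], [-278.1, -100.8])]
w5 [([0, 0, 640, 400, 148422], [-22.2, -187.2]), ([315, 336, 12, 33, 277], [6.4, -366.9])]
```

The other three shims and the flacon are unmoved in both fixed views. The fl tab is at the plate edge and the arm is clear.

```bash
python3 -c "
from bench import arm
print(arm.close_job())"
```

```text
the job is handed in; nothing more can be done
None
```

The far left corner was the one that rocked; its shim is fully in with the tab flat against the plate edge, the corner now holds at 23 N, and the job is handed in at about 24 s, though my first push jammed and slid the plate a few mm, which I nudged back to within about 1 mm.

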